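Take the shallower bore of two sloping pen stands with a depth gauge

TASK

The two pen stands will get liner tubes of one length, so I need the depth of the shallower bore. Run the depth gauge down the bore of the left-hand stand and then of the right-hand one, each time square to the sloping face until its brass sole sits flat on the wood, so that the spring-held rod is left set to the shallower depth. Then put the gauge back in its cradle as it was, without upsetting that setting, and leave everything else where it is.

Things in the scene. Friction and masses are not known exactly. Their poses are not given: they have to be found in the camera images.
- gauge_mid (a point): centre of the depth gauge's head, a dark hardwood block 18 mm thick (x), 70 long (y), 40 high (z, along the rod). Its brass sole (22 x 84 x 4 mm, within the 40) has its underside 20 mm below this point. Pinch it across the 18 mm, 8 mm above this point, with about 40 N. 0.12 to 0.23 kg
- gauge_tip (a point): lower tip of the gauge's steel rod, 7 mm in diameter; at the start 42 to 46 mm below the sole. The rod passes through the middle of the head; its 12 mm wide button stands 7 to 12 mm above the head's top at the start and rises as the rod is pushed in, so leave room for it between the fingers
- gauge_rod (a joint): travel of the rod (m): 0 = fully out, 46 mm below the sole; grows as it is pushed up into the head, at most 0.032; depth shown = 46 mm less this. A spring pad holds it: it slides at about 2.5 N and stays where it is left. It does not come out again by itself, so it keeps the least depth met
- stand_a: a wooden pen stand blank, fixed to the table: a wedge 90 mm wide (y) and 90 deep (x), 26 high at the low front edge (its -x side, toward the robot), 68 at the back; the face slopes 25 degrees. Origin: centre of the underside. Which of the two stands is at the left (larger world y) changes from start to start
- stand_a_mouth (a point): centre of the mouth of stand_a's round blind bore, 13 mm in diameter, in the middle of the face where pencilled lines cross, 47 mm above the table. z axis: out of the bore, square to the face; x axis up the slope; y level. Bore depth unknown, between 22 and 42 mm, not the same in the two stands
- stand_b: the other pen stand blank, outwardly the same as stand_a
- stand_b_mouth (a point): centre of the mouth of stand_b's bore, axes as for stand_a_mouth
- cradle_seat (a point): the gauge's cradle, of light wood, fixed to the table: a foot 60 x 104 mm and two posts 34 mm either side along y; the sole bridges them, the rod hangs between. This point: midway between the posts at seat height, 70 mm above the table, where the middle of the sole's underside rests. The sole lies along y between lips 7 mm high, 27 mm apart
- square_mid (a point): a small try square lying flat, 147 x 120 x 17 mm, centre; a bystander
- pencil_mid (a point): a pencil 136 mm long lying on the table, centre; a bystander
- tin_mid (a point): a round open tin of tacks, 55 mm across, 21 mm high, centre; a bystander behind the stands
- oval_box_mid (a point): a small closed oval wooden box, 64 x 86 x 42 mm, centre; a bystander behind the stands
Not all that is in view belongs to the job. There is more than one size of the part that bears gauge_mid; the job needs the largest.

How it is judged:
By the outcome, as a careful person would: the job done as asked, in the order asked, and still so for the second after the job is handed in, with the robot touching nothing.
It also fails if it takes over 58 s, if anything falls off the work surface, if the arm or the gripper's body presses on something with over 40 N, if the wrist force passes 120 N, or if a joint passes its speed limit or range.

ROBOT

A 7-joint arm with a two-finger parallel gripper is mounted at the origin on a cart in front of the work surface, level with it; the furniture and walls round the work are solid. World frame = base frame: x ahead of the robot, y to its left, z up, the work surface at z = 0. Lengths are in m, angles in rad, forces in N, time in s.
With the tool pointing down it reaches from about 0.4 to 0.925 m from the base axis. Payload 4.1 kg.
Tool frame: the origin (TCP) lies on the front face of the gripper's body, between the roots of the fingers; the fingertips stand 73 mm ahead of it and the grasp point (between the pads) lies 54 mm ahead of it (arm.hold_point_z is the distance from the TCP to the grasp point, in m); z points along the fingers, y is the direction in which the jaws open and shut (so a half turn about z gives the same grasp; the last joint's range is limited). The gripper opens to 85 mm and grips with 20 to 120 N. Pads are 22 mm wide; open, the fingers measure 114 mm over their backs; the gripper's body (76 mm by 85 mm) begins 54 mm behind the grasp point. The pads swing forward as they close: fully open they stand 13 mm farther back than shut.
Start: joints at [-0.099, 0.398, 0.045, 1.537, -0.019, 1.207, -0.051], TCP at [0.65, 0, 0.304] pointing down, gripper open.
Joint ranges: [-2.82, 2.82], [-0.49, 2.23], [-1.37, 1.46], [0, 2.46], [-1.36, 4.5], [0.23, 2], [-2.94, 2.94]. Speed limits (rad/s): [2.57, 2.57, 3.14, 3.14, 3.14, 3.14, 3.14].

INTERFACE

Orientations are given as a 3x3 rotation matrix whose columns are the frame's x, y, z axes.
In Python, from cell import arm gives the robot as it stands.
- The arm moves only by the shell command python3 -m creep 'ROWS' [FORCE]. ROWS is JSON, a list of rows, each a list of 7 numbers: the shift along the tool's x, y, z scaled (see below), then the turn, a rotation vector about the tool's x, y, z scaled (see below), then the opening, from -1 (shut) to 1 (fully open). In form: [[tx, ty, tz, rx, ry, rz, grip], ...]. A call has 1 to 10 rows; each row is the pose to reach, as a shift and turn from the pose commanded when the call began, along the tool's axes at that moment, turning the shorter way round; what a row does not reach only later rows make up. The controller multiplies each number of a shift by 300 mm and each number of a turn by 360 degrees. A row lasts 1/10 s, in which the tool goes at most 50 mm and 8.59 degrees, less where a joint would pass 70% of its speed; a pose out of reach is approached as far as the arm can. A call with a number of a shift or a turn outside -1 to 1 is refused whole. A call with a gripper value outside its range is refused whole. The fingers move at their own pace and stop on an object; FORCE is the grip in N (left out, the last holds). Time passes only in rows, so rows that repeat a pose let the fingers close. It gives the time, the measured TCP pose, the force and the opening at its end, in the units of the state.
- arm.get_obs(): the state, without advancing time (a new reading comes with each control period).
- arm.get_image(name): name is "scene" or "side" or "wrist"; returns a dict with "image" (384x512x3 uint8, blue, green, red), "depth" (384x512 float32, m along the optical axis (not along the pixel's ray), 0 where there is no reading), "fx", "fy", "cx", "cy" (pixels), "dist_coeffs" ([k1, k2, p1, p2, k3] as OpenCV has them; the pictures are not rectified), "T" (4x4, takes a point from camera to world coordinates). Camera axes: x right, y up, looking along -z (the intrinsics and any distortion apply to the point x, -y, -z); pixel columns grow to the right and rows downward; lengths in m; the calibration is good to about 2 mm. A picture is of the moment at which its call begins.
- arm.finish_job(): hands the job in, once; it reports no verdict.
The state is a dict: "time_s": time; "qpos": joint angles; "joint_vel": joint speeds; "tau": joint torques, N m; "position": TCP position; "ee_rot": TCP orientation; "wrist_force": force on the tool from outside, world axes, zero at the start; "torque": the same for the moment, N m; "width": finger opening in m.
Only numpy, scipy, OpenCV 4.12 (cv2) and the standard library are available. Lean on these libraries where they do the work, as an engineer would, in place of code of your own. Each camera call takes 0.05 s, during which the arm holds its last target. There are 200 camera calls.

## Working session

There is one attempt and no reset: what is moved stays moved. The work goes in short steps, Python scripts to look and compute and a shell command to move; the robot and the scene stay as the last step left them, time stands still between calls to the robot, and variables do not carry over. Pictures are saved under pics/ and viewed, about 8 in all and at most 12, crops included, and the job is handed in when it is done.

```bash
ls; mkdir -p pics
cat > h.py <<'E'
import numpy as np, cv2
from cell import arm
def grab(name,fn=None):
    d=arm.get_image(name); np.save('pics/%s.npy'%(fn or name),d,allow_pickle=True)
    if fn: cv2.imwrite('pics/%s.png'%fn,d['image'])
    return d
def load(fn): return np.load('pics/%s.npy'%fn,allow_pickle=True).item()
def ray(d,u,v):
    K=np.array([[d['fx'],0,d['cx']],[0,d['fy'],d['cy']],[0,0,1]])
    p=cv2.undistortPoints(np.array([[[u,v]]],float),K,np.array(d['dist_coeffs'],float))[0,0]
    return np.array([p[0],-p[1],-1.])
def pt(d,u,v,z=None):
    r=ray(d,u,v);T=np.array(d['T'])
    if z is None:
        w=d['depth'][int(round(v))-1:int(round(v))+2,int(round(u))-1:int(round(u))+2]
        return T[:3,:3]@(r*np.median(w[w>0]))+T[:3,3]
    w=T[:3,:3]@r; o=T[:3,3]; return o+w*(z-o[2])/w[2]
def cloud(d):
    h,w=d['depth'].shape
    K=np.array([[d['fx'],0,d['cx']],[0,d['fy'],d['cy']],[0,0,1]])
    uv=np.stack(np.meshgrid(np.arange(w),np.arange(h)),-1).reshape(-1,1,2).astype(float)
    p=cv2.undistortPoints(uv,K,np.array(d['dist_coeffs'],float)).reshape(h,w,2)
    r=np.dstack([p[...,0],-p[...,1],-np.ones((h,w))])*d['depth'][...,None]
    T=np.array(d['T']); return r@T[:3,:3].T+T[:3,3]
def proj(d,P):
    T=np.linalg.inv(np.array(d['T'])); c=T[:3,:3]@np.array(P)+T[:3,3]
    K=np.array([[d['fx'],0,d['cx']],[0,d['fy'],d['cy']],[0,0,1]])
    return cv2.projectPoints(np.array([[c[0],-c[1],-c[2]]]),np.zeros(3),np.zeros(3),K,np.array(d['dist_coeffs'],float))[0].ravel()
E
python3 - <<'E'
from h import *
a=grab('scene','scene0');b=grab('side','side0');c=grab('wrist','wrist0')
for d in(a,b,c):print(np.round(d['T'],3).tolist(),d['fx'])
o=arm.get_obs();print(o)
cv2.imwrite('pics/ab.png',cv2.resize(a['image'],(800,600)))
E
```

```text
pics
[[-0.458, 0.477, -0.75, -0.409], [-0.889, -0.255, 0.381, 0.521], [-0.01, 0.841, 0.541, 0.798], [0.0, 0.0, 0.0, 1.0]] 477.6635693433397
[[0.935, 0.169, -0.312, 0.273], [-0.354, 0.386, -0.852, -0.769], [-0.024, 0.907, 0.421, 0.497], [0.0, 0.0, 0.0, 1.0]] 398.5228264284572
[[1.0, 0.0, 0.002, 0.649], [-0.001, 0.964, 0.265, 0.068], [-0.002, -0.265, 0.964, 0.372], [0.0, 0.0, 0.0, 1.0]] 283.4823625421771
{'time_s': 0.15, 'qpos': array([-0.09898099,  0.39904784,  0.04503209,  1.5375504 , -0.01871223,
        1.20688141, -0.05071059]), 'joint_vel': array([-6.49783772e-04, -2.24273126e-04, -4.99598341e-04, -1.62862725e-03,
        2.34312492e-03,  8.35884138e-04,  8.19432022e-05]), 'tau': array([ 2.78519030e-03, -4.75559378e+01,  1.36737496e+00, -2.54510736e+01,
        1.19318470e-02,  6.58601144e-03, -1.99015865e-06]), 'position': array([6.49647760e-01, 3.34086032e-05, 3.03103109e-01]), 'ee_rot': array([[-8.55945858e-05,  9.99998926e-01, -1.46281711e-03],
       [ 9.99999992e-01,  8.54640148e-05, -8.93221783e-05],
       [-8.91970641e-05, -1.46282475e-03, -9.99998926e-01]]), 'wrist_force': array([ 0.4265922 ,  0.02023438, -0.30608494]), 'torque': array([-0.00063323, -0.020462  ,  0.01897777]), 'width': 0.08532801965727664}
```

View pics/ab.png

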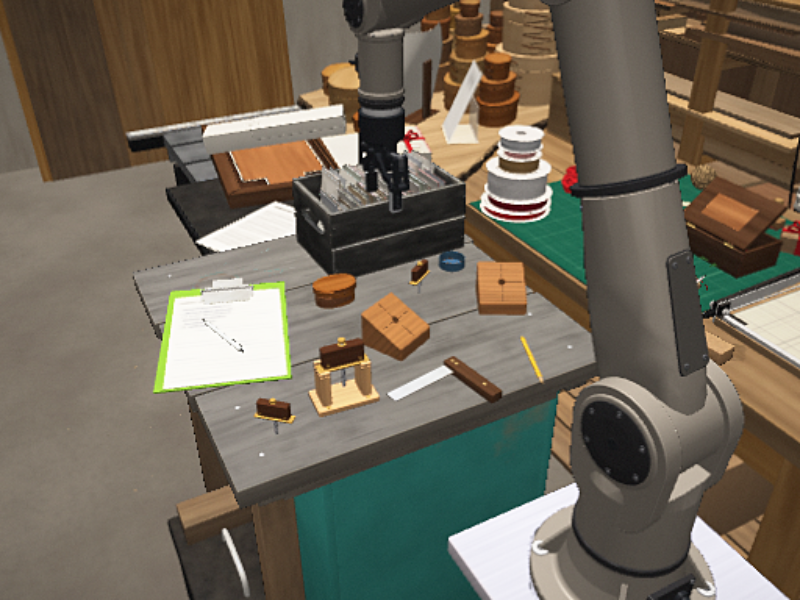

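View pics/side0.png

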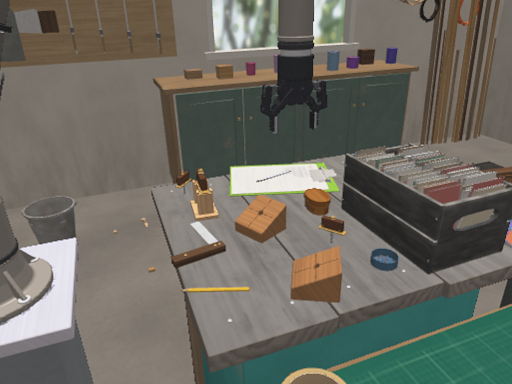

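The scene picture shows three gauges (800x600 pixels): one in the cradle at (343,352), and smaller ones at (273,410) and (420,270). The cradle one looks largest. The left stand's cross is at about (396,320) and the right stand's at (501,282). I'll check these in an enlarged crop.

Run:
```python
from h import *
a=load('scene0');b=load('side0')
A=cv2.resize(a['image'][160:290,150:350],(800,520),interpolation=cv2.INTER_CUBIC)
cv2.imwrite('pics/c1.png',A)
B=cv2.resize(b['image'][160:310,160:360],(800,600),interpolation=cv2.INTER_CUBIC)
cv2.imwrite('pics/c2.png',B)
```

```text
(no output)
```

View pics/c1.png

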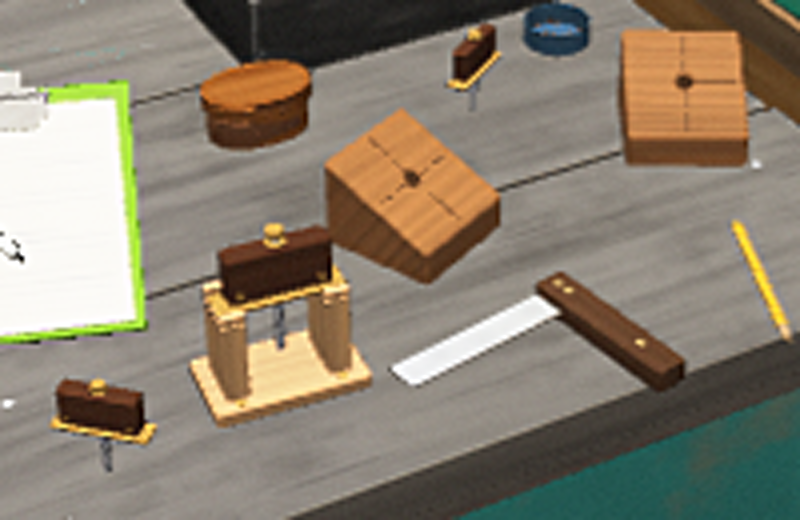

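View pics/c2.png

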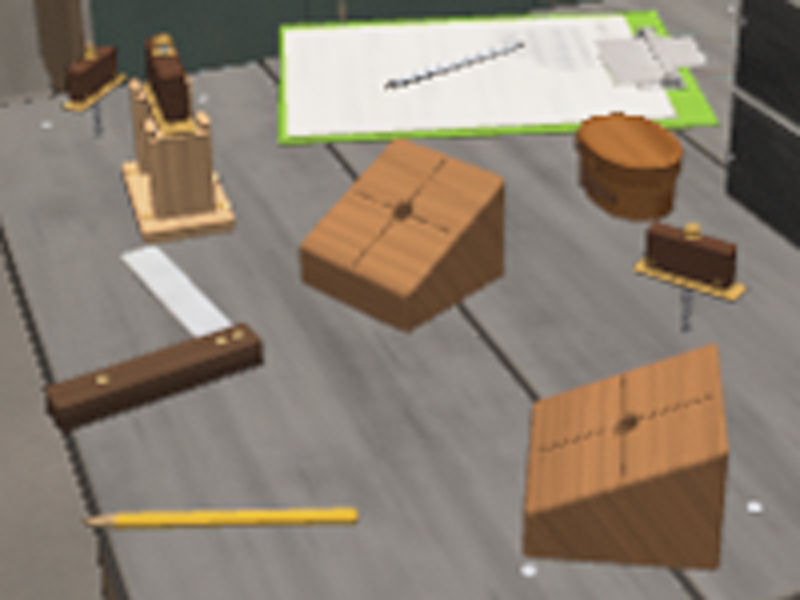

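The crops confirm the choice. The gauge in the cradle is clearly the largest; the other two, at c1 (98,410) and (474,55), are smaller. The bore mouths in c1 are at (412,178) left and (685,81) right; in c2 they are at (403,211) and (627,424).

Run:
```python
from h import *
a=load('scene0');b=load('side0');np.set_printoptions(precision=4,suppress=True)
m={'L':((253,204.5),(260.75,212.75)),'R':((321.25,180.25),(316.75,266))}
C=[cloud(a),cloud(b)]
for k,(pa,pb) in m.items():
    M=[pt(a,*pa,.047),pt(b,*pb,.047)];print(k,*M)
    for c in C:
        m0=np.mean(M,0)
        s=(np.linalg.norm(c[...,:2]-m0[:2],axis=-1)<.035)&(c[...,2]>.02)&(c[...,2]<.09)&(np.linalg.norm(c[...,:2]-m0[:2],axis=-1)>.01)
        P=c[s];
        for i in range(5):
            q=P.mean(0);n=np.linalg.svd(P-q)[2][2];n*=np.sign(n[2]);e=(P-q)@n;P=P[abs(e)<max(.0015,1.5*e.std())]
        print(' n',n,'tilt',np.degrees(np.arccos(n[2])),'yaw',np.degrees(np.arctan2(-n[1],-n[0])),'z at mouth',q[2]-((m0-q)[:2]@n[:2])/n[2],len(P))
g=pt(a,150+275/4,160+240/4,.115);print('g',g)
for c,d in zip(C,(a,b)):
    near=np.linalg.norm(c[...,:2]-g[:2],axis=-1)<.06
    for lo,hi in((.105,.116),(.07,.078),(.005,.02)):
        P=c[near&(c[...,2]>lo)&(c[...,2]<hi)]
        r=cv2.minAreaRect(P[:,:2].astype(np.float32)*1000);print(lo,len(P),r,P.mean(0))
```

```text
L [0.5699 0.0202 0.047 ] [0.5727 0.0116 0.047 ]
 n [-0.3838 -0.1873  0.9042] tilt 25.27911137758954 yaw 26.0117797874196 z at mouth 0.04396166387946755 220
 n [-0.3842 -0.1852  0.9045] tilt 25.246631492265497 yaw 25.73941273605408 z at mouth 0.04540472757434946 391
R [ 0.588  -0.2202  0.047 ] [ 0.5923 -0.2267  0.047 ]
 n [-0.3655  0.201   0.9089] tilt 24.65295083484677 yaw -28.806588375438377 z at mouth 0.04472584012864967 173
 n [-0.3721  0.2029  0.9057] tilt 25.08016308103483 yaw -28.604491842488105 z at mouth 0.04547865347422636 576
g [0.4613 0.1692 0.115 ]
0.105 129 ((468.5639953613281, 168.9847412109375), (67.98954772949219, 21.46792984008789), 86.83334350585938) [0.4671 0.1702 0.1082]
0.07 152 ((468.3558349609375, 169.04409790039062), (85.16817474365234, 42.20363235473633), 83.48736572265625) [0.4632 0.1753 0.0735]
0.005 504 ((467.4775695800781, 169.6475067138672), (103.71244812011719, 63.419254302978516), 85.47053527832031) [0.4607 0.1737 0.0107]
0.105 64 ((467.0419921875, 160.56153869628906), (65.26649475097656, 16.484622955322266), 85.63067626953125) [0.4654 0.1536 0.1081]
0.07 86 ((467.2335205078125, 164.57752990722656), (88.74571228027344, 38.9708251953125), 85.19503784179688) [0.462  0.1464 0.0732]
0.005 234 ((467.1399841308594, 162.5693817138672), (102.18867492675781, 59.234275817871094), 85.37310791015625) [0.4584 0.1416 0.011 ]
```

View wrist0.

Run:
```python
from h import *
c=load('wrist0');cv2.imwrite('pics/w0b.png',cv2.resize(c['image'],(800,600)))
for P in((.571,.016,.047),(.59,-.2235,.047),(.4675,.166,.115)):print(proj(c,P)*800/512)
```

```text
[302.60018816 247.99789619]
[341.4109634  516.52851936]
[ 53.48979658 -21.15161088]
```

View pics/w0b.png

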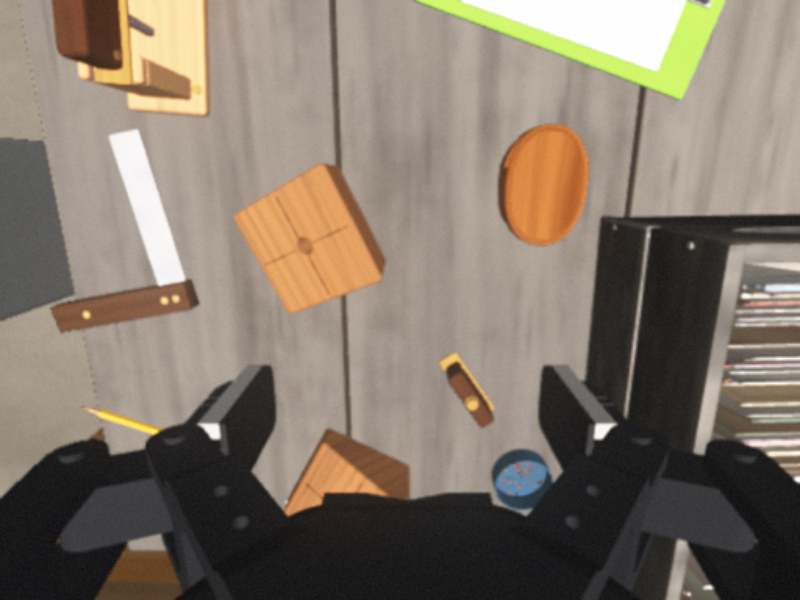

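Wrist view: the left mouth is at (305,244) in the 800-wide picture, about 3 px from my estimate. The right mouth is hidden by the gripper, so I'll move over it and look.

```bash
python3 -m creep '[[-0.1,-0.01,0,0,0,0,1],[-0.27,-0.02,0,0,0,0,1],[-0.43,-0.04,0,0,0,0,1],[-0.6,-0.06,0,0,0,0,1],[-0.75,-0.06,0,0,0,0,1],[-0.83,-0.06,0,0,0,0,1],[-0.83,-0.06,0,0,0,0,1],[-0.83,-0.06,0,0,0,0,1]]'
python3 - <<'E'
from h import *
np.set_printoptions(precision=4,suppress=True)
print(pt(load('wrist0'),195.2,156.2,.047))
c=grab('wrist','wR');p=proj(c,(.59,-.2235,.047));print(p)
u,v=int(p[0])-64,int(p[1])-48
print(u,v);cv2.imwrite('pics/wRc.png',cv2.resize(c['image'][v:v+96,u:u+128],(768,576),interpolation=cv2.INTER_CUBIC))
E
```

```text
time_s: 0.95
position: [0.6318, -0.2489, 0.3034]
ee_rot: [[0.001, 1.0, -0.001], [1.0, -0.001, 0.001], [0.001, -0.001, -1.0]]
wrist_force: [-0.4, 0.9, -0.5]
width: 0.0855
[0.573  0.0189 0.047 ]
[224.8895 150.7654]
160 102
```

View pics/wRc.png

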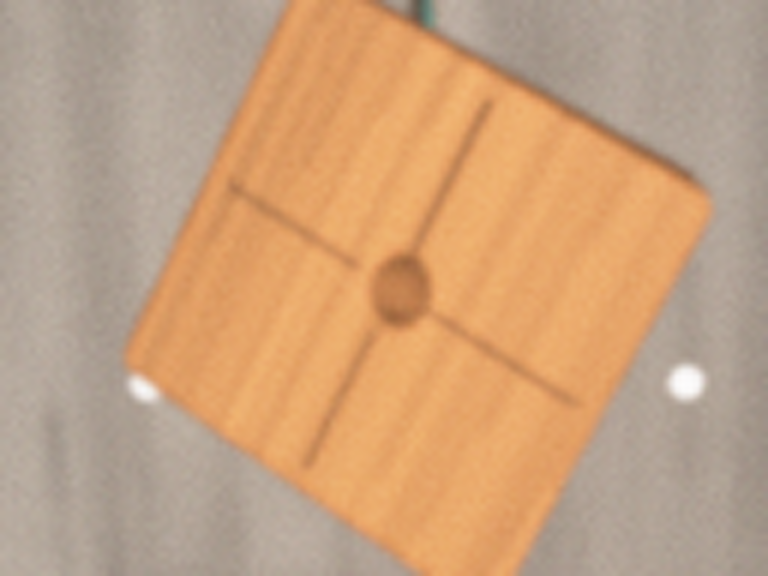

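Right mouth at crop (401,290), which is raw pixel (226.8,150.3). Next I'll go over the cradle.

```bash
python3 -m creep '[[0.1,-0.03,0,0,0,0,1],[0.25,-0.08,0,0,0,0,1],[0.4,-0.13,0,0,0,0,1],[0.55,-0.18,0,0,0,0,1],[0.7,-0.23,0,0,0,0,1],[0.82,-0.27,0,0,0,0,1],[0.9,-0.3,0,0,0,0,1],[0.9,-0.3,0,0,0,0,1]]' && python3 -m creep '[[0.1,-0.05,0.03,0,0,0.004,1],[0.22,-0.12,0.06,0,0,0.008,1],[0.34,-0.18,0.1,0,0,0.0128,1],[0.44,-0.23,0.14,0,0,0.0128,1],[0.483,-0.248,0.16,0,0,0.0128,1],[0.483,-0.248,0.16,0,0,0.0128,1],[0.483,-0.248,0.16,0,0,0.0128,1]]'
python3 - <<'E'
from h import *
np.set_printoptions(precision=4,suppress=True)
print(pt(load('wR'),226.8,150.3,.047))
c=grab('wrist','wG');p=proj(c,(.4675,.166,.11));print(p)
u,v=max(0,int(p[0])-90),max(0,int(p[1])-80)
print(u,v);cv2.imwrite('pics/wGc.png',cv2.resize(c['image'][v:v+150,u:u+200],(800,600),interpolation=cv2.INTER_CUBIC))
E
```

```text
time_s: 1.8
position: [0.5403, 0.0284, 0.3042]
ee_rot: [[-0.012, 1.0, -0.001], [1.0, 0.012, 0.003], [0.003, -0.0, -1.0]]
wrist_force: [0.4, -0.3, -0.0]
width: 0.0855
time_s: 2.5
position: [0.4679, 0.1656, 0.2562]
ee_rot: [[0.08, 0.997, 0.001], [0.997, -0.08, -0.001], [-0.001, 0.001, -1.0]]
wrist_force: [-0.3, -0.8, -0.0]
width: 0.0851
[ 0.5922 -0.223   0.047 ]
[261.0117 199.7839]
171 119
```

View pics/wGc.png

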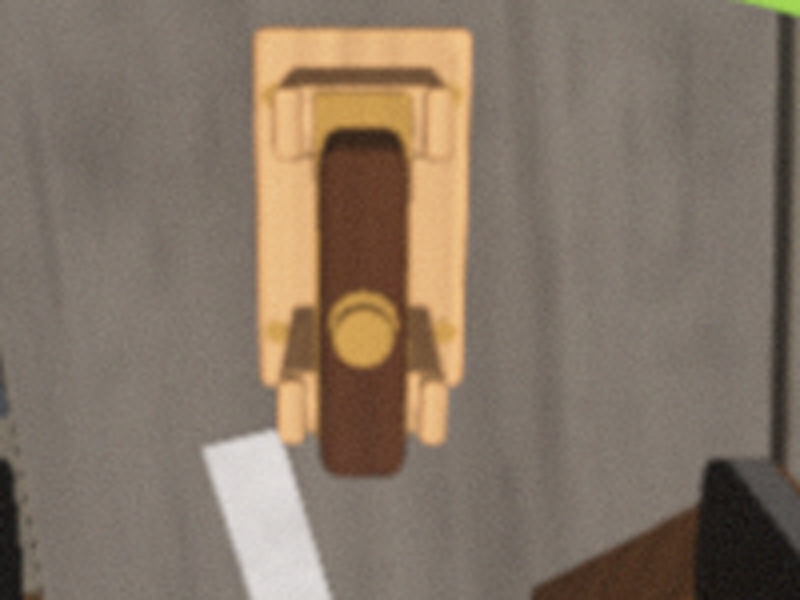

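Run:
```python
from h import *
np.set_printoptions(precision=4,suppress=True)
c=load('wG')
e=[pt(c,171+363/4,119+r/4,.11) for r in(150,475)];print(e,np.mean(e,0),np.linalg.norm(e[0]-e[1]))
print('button',pt(c,171+364/4,119+338/4,.12),'rod rise?')
for col in(320,407):print(pt(c,171+col/4,119+220/4,.11))
o=arm.get_obs();R=o['ee_rot'];print('tool delta/0.3 (z to 0.152)',R.T@(np.r_[np.mean(e,0)[:2],.152]-o['position'])/.3,R)
```

```text
[array([0.4708, 0.2005, 0.11  ]), array([0.4655, 0.1332, 0.11  ])] [0.4682 0.1668 0.11  ] 0.0674947618858332
button [0.4682 0.1661 0.12  ] rod rise?
[0.4614 0.1875 0.11  ]
[0.4783 0.1862 0.11  ]
tool delta/0.3 (z to 0.152) [ 0.0062 -0.0016  0.3479] [[ 0.0813  0.9967  0.0012]
 [ 0.9967 -0.0813 -0.0005]
 [-0.0004  0.0012 -1.    ]]
```

The gauge centre is at (0.468,0.1665) and its yaw matches the tool. Descend and grip.

```bash
python3 -m creep '[[0.004,-0.002,0.1,0,0,0,1],[0.004,-0.002,0.2,0,0,0,1],[0.004,-0.002,0.28,0,0,0,1],[0.004,-0.002,0.33,0,0,0,1],[0.004,-0.002,0.348,0,0,0,1],[0.004,-0.002,0.348,0,0,0,1],[0.004,-0.002,0.348,0,0,0,1]]' 40 && python3 -m creep '[[0,0,0,0,0,0,0],[0,0,0,0,0,0,-0.4],[0,0,0,0,0,0,-0.7],[0,0,0,0,0,0,-1],[0,0,0,0,0,0,-1],[0,0,0,0,0,0,-1],[0,0,0,0,0,0,-1],[0,0,0,0,0,0,-1]]' 40
```

```text
time_s: 3.25
position: [0.4682, 0.1669, 0.1525]
ee_rot: [[0.081, 0.997, 0.002], [0.997, -0.081, 0.001], [0.001, 0.002, -1.0]]
wrist_force: [0.0, -1.0, 0.6]
width: 0.0857
time_s: 4.05
position: [0.4675, 0.1673, 0.1519]
ee_rot: [[0.08, 0.997, 0.001], [0.997, -0.08, 0.0], [0.0, 0.001, -1.0]]
wrist_force: [-0.4, 1.2, 3.9]
width: 0.0172
```

```bash
python3 -m creep '[[0,0,-0.05,0,0,0,-1],[0,0,-0.15,0,0,0,-1],[0,0,-0.25,0,0,0,-1],[0,0,-0.35,0,0,0,-1],[0,0,-0.4,0,0,0,-1],[0,0,-0.4,0,0,0,-1],[0,0,-0.4,0,0,0,-1]]'
cat >> h.py <<'E'
from scipy.spatial.transform import Rotation as Ro
ST={'L':(np.array([.5727,.0187,.047]),25.9),'R':(np.array([.5921,-.2229,.047]),-28.7)}
def goal(k,h,tilt=25):
    M,y=ST[k]; t=np.radians(tilt);y=np.radians(y)
    n=np.array([-np.sin(t)*np.cos(y),-np.sin(t)*np.sin(y),np.cos(t)])
    x=np.array([-np.sin(y),np.cos(y),0]);z=-n
    return M+n*h,np.c_[x,np.cross(z,x),z]
def rows(p,R):
    o=arm.get_obs();A=o['ee_rot']
    s=A.T@(p-o['position'])/.3; r=Ro.from_matrix(A.T@R).as_rotvec(degrees=True)/360
    print('row',np.round(s,4),np.round(r,4)); return s,r
E
python3 - <<'E'
from h import *
np.set_printoptions(precision=4,suppress=True)
o=arm.get_obs();print(o['position'],o['wrist_force'],o['width'])
rows(*goal('L',.170))
rows(*goal('L',.140))
print(goal('L',.14))
c=cloud(load('wR'));M=ST['R'][0]
r=np.linalg.norm(c[...,:2]-M[:2],axis=-1);P=c[(r<.033)&(r>.01)&(c[...,2]>.02)]
q=P.mean(0);n=np.linalg.svd(P-q)[2][2];n*=np.sign(n[2]);print(n,np.degrees(np.arctan2(-n[1],-n[0])),np.degrees(np.arccos(n[2])),q[2]-(M-q)[:2]@n[:2]/n[2])
E
```

```text
time_s: 4.75
position: [0.4664, 0.1669, 0.2705]
ee_rot: [[0.08, 0.997, -0.002], [0.997, -0.08, -0.001], [-0.001, -0.002, -1.0]]
wrist_force: [-0.6, 0.5, -2.3]
width: 0.0171
[0.4664 0.1669 0.2705] [-0.6158  0.5049 -2.2527] 0.017141659143156313
row [-0.5854  0.1869  0.2315] [-0.0681  0.0185 -0.0834]
row [-0.5638  0.2234  0.3221] [-0.0681  0.0185 -0.0834]
(array([ 0.5195, -0.0071,  0.1739]), array([[-0.4368,  0.8153,  0.3802],
       [ 0.8996,  0.3959,  0.1846],
       [ 0.    ,  0.4226, -0.9063]]))
[-0.2192  0.9746  0.0453] -77.32435350482457 87.40438982235574 0.02390068215281821
```

```bash
python3 -m creep '[[-0.05,0.02,0,-0.007,0.002,-0.008,-1],[-0.15,0.05,0.03,-0.018,0.005,-0.022,-1],[-0.27,0.09,0.07,-0.031,0.008,-0.038,-1],[-0.38,0.125,0.12,-0.045,0.012,-0.055,-1],[-0.48,0.155,0.17,-0.057,0.0155,-0.07,-1],[-0.55,0.175,0.21,-0.065,0.0177,-0.08,-1],[-0.585,0.187,0.232,-0.068,0.0185,-0.0834,-1],[-0.585,0.187,0.232,-0.068,0.0185,-0.0834,-1],[-0.585,0.187,0.232,-0.068,0.0185,-0.0834,-1],[-0.585,0.187,0.232,-0.068,0.0185,-0.0834,-1]]'
python3 - <<'E'
from h import *
np.set_printoptions(precision=4,suppress=True)
o=arm.get_obs();print(o['qpos'],o['joint_vel'])
rows(*goal('L',.140));rows(*goal('L',.170))
E
```

```text
time_s: 5.75
position: [0.508, -0.0119, 0.2006]
ee_rot: [[-0.437, 0.816, 0.378], [0.9, 0.395, 0.185], [0.002, 0.421, -0.907]]
wrist_force: [0.2, -0.2, -0.8]
width: 0.0173
[ 0.0856  0.1331 -0.0439  2.2112 -0.4638  0.4529  0.8787] [-0.0191 -0.0119 -0.0109 -0.0206  0.0008 -0.0008  0.005 ]
row [-0.0026  0.0001  0.0983] [-0.0003 -0.0002 -0.0001]
row [-0.0024 -0.0001 -0.0017] [-0.0003 -0.0002 -0.0001]
```

```bash
python3 -m creep '[[-0.002,0,0.03,0,0,0,-1],[-0.0025,0,0.07,0,0,0,-1],[-0.0025,0,0.1,0,0,0,-1],[-0.0025,0,0.1,0,0,0,-1],[-0.0025,0,0.1,0,0,0,-1]]'
python3 - <<'E'
from h import *
np.set_printoptions(precision=4,suppress=True)
o=arm.get_obs();z=o['ee_rot'][:,2];print(o['qpos'])
rows(*goal('L',.138))
im=[]
for n in('scene','side'):
    d=grab(n,n+'L');
    for nm,P in(('mouth',ST['L'][0]),('tip',o['position']+z*.126)):
        p=proj(d,P);print(n,nm,p)
        if nm=='mouth':u,v=int(p[0])-25,int(p[1])-45;print(u,v)
    im.append(cv2.resize(d['image'][v:v+75,u:u+50],(400,600),interpolation=cv2.INTER_CUBIC))
cv2.imwrite('pics/Lc.png',np.hstack(im))
E
```

```text
time_s: 6.25
position: [0.5206, -0.007, 0.1742]
ee_rot: [[-0.438, 0.815, 0.38], [0.899, 0.396, 0.185], [0.0, 0.423, -0.906]]
wrist_force: [-0.3, 0.3, -1.0]
width: 0.0171
[ 0.0906  0.1978 -0.0649  2.2098 -0.5082  0.3877  0.9217]
row [ 0.0013 -0.0038  0.0061] [ 0.0001 -0.0001  0.0001]
scene mouth [253.0124 203.8637]
228 158
scene tip [254.4151 200.4903]
side mouth [259.6753 211.443 ]
234 166
side tip [258.3082 207.3415]
```

View pics/Lc.png

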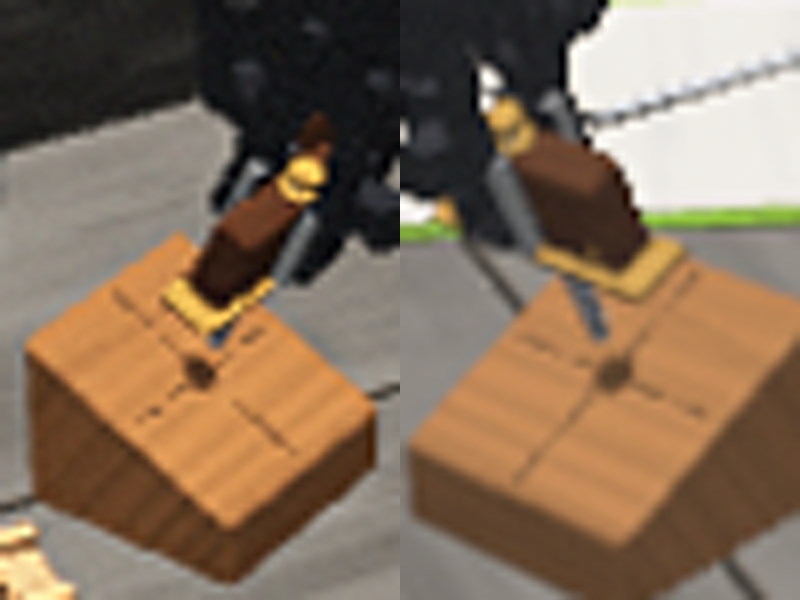

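The picture shows the tip over the mouth. Scene crop: mouth (201,373), tip (216,342). Side crop: mouth (612,375), tip (600,338). Both offsets lie along the bore axis, within 0.5 px of the prediction. I'll insert, correcting the 1 mm lateral error.

```bash
python3 -m creep '[[0.0012,-0.0036,0,0,0,0,-1],[0.0012,-0.0036,0.01,0,0,0,-1],[0.0012,-0.0036,0.025,0,0,0,-1],[0.0012,-0.0036,0.04,0,0,0,-1],[0.0012,-0.0036,0.055,0,0,0,-1],[0.0012,-0.0036,0.07,0,0,0,-1],[0.0012,-0.0036,0.07,0,0,0,-1],[0.0012,-0.0036,0.07,0,0,0,-1]]'
python3 - <<'E'
from h import *
np.set_printoptions(precision=4,suppress=True)
o=arm.get_obs();print(o['qpos'],'F tool',o['ee_rot'].T@o['wrist_force'])
rows(*goal('L',.082))
E
```

```text
time_s: 7.15
position: [0.5277, -0.0036, 0.155]
ee_rot: [[-0.437, 0.815, 0.381], [0.899, 0.396, 0.185], [-0.0, 0.424, -0.906]]
wrist_force: [0.3, -1.5, -1.0]
width: 0.0171
[ 0.1003  0.2427 -0.0863  2.2101 -0.5407  0.3416  0.953 ] F tool [-1.4456 -0.7531  0.7378]
row [ 0.0013 -0.0005  0.1239] [0.0002 0.     0.    ]
```

```bash
python3 -m creep '[[0.001,0,0.015,0,0,0,-1],[0.001,0,0.03,0,0,0,-1],[0.001,0,0.045,0,0,0,-1],[0.001,0,0.06,0,0,0,-1],[0.001,0,0.075,0,0,0,-1],[0.001,0,0.09,0,0,0,-1],[0.001,0,0.1,0,0,0,-1],[0.001,0,0.1,0,0,0,-1]]'
python3 - <<'E'
from h import *
np.set_printoptions(precision=4,suppress=True)
o=arm.get_obs();print(o['qpos'],'F tool',o['ee_rot'].T@o['wrist_force'],o['torque'])
rows(*goal('L',.082))
E
```

```text
time_s: 7.95
position: [0.5391, 0.0023, 0.1277]
ee_rot: [[-0.437, 0.815, 0.381], [0.899, 0.396, 0.185], [-0.0, 0.424, -0.906]]
wrist_force: [-0.7, -0.2, -2.0]
width: 0.0176
[ 0.1131  0.3102 -0.1186  2.2032 -0.5855  0.2791  0.9963] F tool [ 0.109  -1.4831  1.5333] [-0.2296  0.5431 -0.041 ]
row [ 0.0003 -0.0006  0.0233] [0.0002 0.     0.    ]
```

```bash
python3 -m creep '[[0,0,0.005,0,0,0,-1],[0,0,0.01,0,0,0,-1],[0,0,0.015,0,0,0,-1],[0,0,0.018,0,0,0,-1],[0,0,0.018,0,0,0,-1],[0,0,0.018,0,0,0,-1]]'
python3 - <<'E'
from h import *
np.set_printoptions(precision=4,suppress=True)
o=arm.get_obs();print(o['qpos'],'F tool',o['ee_rot'].T@o['wrist_force'],o['torque'])
rows(*goal('L',.082))
E
```

```text
time_s: 8.55
position: [0.5411, 0.0032, 0.1231]
ee_rot: [[-0.437, 0.815, 0.381], [0.899, 0.396, 0.185], [-0.0, 0.424, -0.906]]
wrist_force: [0.0, -0.7, -1.1]
width: 0.0174
[ 0.1141  0.3217 -0.1227  2.2016 -0.5954  0.2685  1.0062] F tool [-0.6084 -0.6772  0.8465] [-0.2945  0.4903 -0.0099]
row [ 0.0005 -0.001   0.0062] [0.0002 0.0001 0.    ]
```

```bash
python3 -m creep '[[0,0,0.003,0,0,0,-1],[0,0,0.006,0,0,0,-1],[0,0,0.006,0,0,0,-1],[0,0,0.006,0,0,0,-1]]'
python3 - <<'E'
from h import *
np.set_printoptions(precision=4,suppress=True)
o=arm.get_obs();print(o['qpos'],'F tool',o['ee_rot'].T@o['wrist_force'],o['torque'])
rows(*goal('L',.082))
E
```

```text
time_s: 8.95
position: [0.5417, 0.0034, 0.1219]
ee_rot: [[-0.437, 0.815, 0.381], [0.899, 0.396, 0.185], [-0.0, 0.424, -0.906]]
wrist_force: [-4.0, -0.9, 5.4]
width: 0.0173
[ 0.1143  0.3249 -0.1235  2.2012 -0.5992  0.2659  1.0101] F tool [ 0.936  -1.3691 -6.563 ] [-0.2215  0.7871  0.1056]
row [ 0.0006 -0.0009  0.0015] [0.0002 0.     0.    ]
```

```bash
python3 -m creep '[[0,0,0.002,0,0,0,-1],[0,0,0.004,0,0,0,-1],[0,0,0.004,0,0,0,-1],[0,0,0.004,0,0,0,-1]]'
python3 - <<'E'
from h import *
np.set_printoptions(precision=4,suppress=True)
o=arm.get_obs();print(o['qpos'],'F tool',o['ee_rot'].T@o['wrist_force'],o['ee_rot'].T@o['torque'])
rows(*goal('L',.082))
im=[]
for n in('scene','side'):
    d=grab(n,n+'L2');p=proj(d,ST['L'][0]);u,v=int(p[0])-25,int(p[1])-45
    im.append(cv2.resize(d['image'][v:v+75,u:u+50],(400,600),interpolation=cv2.INTER_CUBIC))
cv2.imwrite('pics/Lc2.png',np.hstack(im))
E
```

```text
time_s: 9.35
position: [0.5417, 0.0034, 0.1218]
ee_rot: [[-0.437, 0.815, 0.382], [0.899, 0.396, 0.186], [0.0, 0.424, -0.906]]
wrist_force: [-13.2, -2.2, 20.2]
width: 0.0176
[ 0.1146  0.3252 -0.1234  2.2012 -0.6018  0.266   1.0128] F tool [  3.7962  -3.0506 -23.786 ] [ 1.3199  0.5646 -0.0584]
row [ 0.0007 -0.0009  0.0014] [ 0.0003 -0.      0.    ]
```

View pics/Lc2.png

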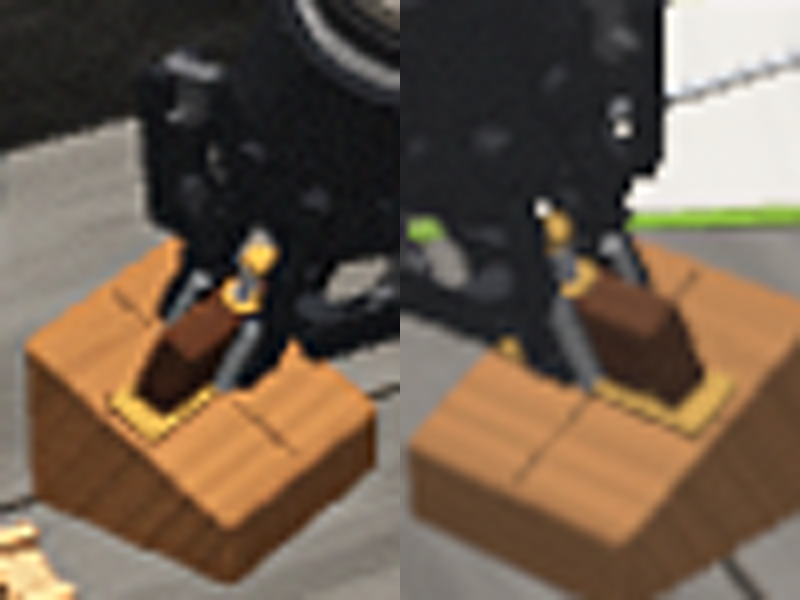

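The sole lies flat on the left face in both views, the button has risen, and the axial force climbed steeply to 24 N within 0.1 mm, so it is seated. Withdraw along the axis.

```bash
python3 -m creep '[[0,0,-0.01,0,0,0,-1],[0,0,-0.03,0,0,0,-1],[0,0,-0.06,0,0,0,-1],[0,0,-0.1,0,0,0,-1],[0,0,-0.15,0,0,0,-1],[0,0,-0.22,0,0,0,-1],[0,0,-0.3,0,0,0,-1],[0,0,-0.36,0,0,0,-1],[0,0,-0.36,0,0,0,-1],[0,0,-0.36,0,0,0,-1]]'
python3 - <<'E'
from h import *
np.set_printoptions(precision=4,suppress=True)
rows(*goal('R',.17));rows(*goal('R',.20))
d=grab('wrist','wL2')
E
```

```text
time_s: 10.45
position: [0.501, -0.0162, 0.2187]
ee_rot: [[-0.437, 0.814, 0.382], [0.899, 0.396, 0.185], [-0.001, 0.425, -0.905]]
wrist_force: [0.2, -0.1, -1.2]
width: 0.0176
row [-0.5572 -0.1762 -0.017 ] [ 0.0004 -0.0641  0.1375]
row [-0.5228 -0.1598 -0.1095] [ 0.0004 -0.0641  0.1375]
```

```bash
python3 -m creep '[[-0.04,-0.012,-0.03,0,-0.005,0.01,-1],[-0.11,-0.035,-0.05,0,-0.014,0.03,-1],[-0.19,-0.06,-0.07,0,-0.024,0.051,-1],[-0.27,-0.085,-0.08,0,-0.034,0.073,-1],[-0.35,-0.11,-0.1,0,-0.044,0.094,-1],[-0.43,-0.135,-0.11,0,-0.053,0.115,-1],[-0.49,-0.15,-0.11,0,-0.061,0.13,-1],[-0.523,-0.16,-0.11,0,-0.064,0.1375,-1],[-0.523,-0.16,-0.11,0,-0.064,0.1375,-1],[-0.523,-0.16,-0.11,0,-0.064,0.1375,-1]]'
python3 - <<'E'
from h import *
np.set_printoptions(precision=4,suppress=True)
print(arm.get_obs()['qpos'])
rows(*goal('R',.138));
E
```

```text
time_s: 11.5
position: [0.5176, -0.1818, 0.2267]
ee_rot: [[0.479, 0.796, 0.37], [0.878, -0.434, -0.201], [0.001, 0.421, -0.907]]
wrist_force: [-0.5, -0.3, -1.7]
width: 0.0172
[-0.0472  0.1398  0.2681  2.1388  0.1883  0.4566 -0.4406]
row [-0.0013  0.0043  0.2029] [-0.0002 -0.0002  0.0002]
```

```bash
python3 -m creep '[[-0.001,0.004,0.04,0,0,0,-1],[-0.001,0.004,0.1,0,0,0,-1],[-0.001,0.004,0.15,0,0,0,-1],[-0.001,0.004,0.19,0,0,0,-1],[-0.001,0.004,0.203,0,0,0,-1],[-0.001,0.004,0.203,0,0,0,-1],[-0.001,0.004,0.203,0,0,0,-1]]'
python3 - <<'E'
from h import *
np.set_printoptions(precision=4,suppress=True)
o=arm.get_obs();z=o['ee_rot'][:,2];print(o['qpos'])
rows(*goal('R',.138))
im=[]
for n in('scene','side'):
    d=grab(n,n+'R');
    for nm,P in(('mouth',ST['R'][0]),('tip',o['position']+z*.110),('tip',o['position']+z*.126)):
        p=proj(d,P);
        if nm=='mouth':u,v=int(p[0])-25,int(p[1])-45;print(u,v)
        print(n,nm,p,(p-(u,v))*8)
    im.append(cv2.resize(d['image'][v:v+75,u:u+50],(400,600),interpolation=cv2.INTER_CUBIC))
cv2.imwrite('pics/Rc.png',np.hstack(im))
E
```

```text
time_s: 12.2
position: [0.5415, -0.1955, 0.1735]
ee_rot: [[0.48, 0.794, 0.373], [0.877, -0.435, -0.202], [0.002, 0.424, -0.906]]
wrist_force: [-0.4, -0.3, -1.1]
width: 0.0173
[-0.0017  0.2716  0.2524  2.1288  0.1427  0.3295 -0.3989]
row [ 0.001  -0.0045  0.0033] [ 0.0002 -0.0003 -0.0001]
296 134
scene mouth [321.2247 179.4112] [201.7977 363.2894]
scene tip [322.2544 173.5699] [210.0353 316.5592]
scene tip [321.6788 176.5855] [205.4304 340.6838]
290 219
side mouth [315.6881 264.9104] [205.5047 367.2833]
side tip [310.3736 252.6795] [162.9891 269.4363]
side tip [313.7392 259.3507] [189.9137 322.8059]
```

View pics/Rc.png

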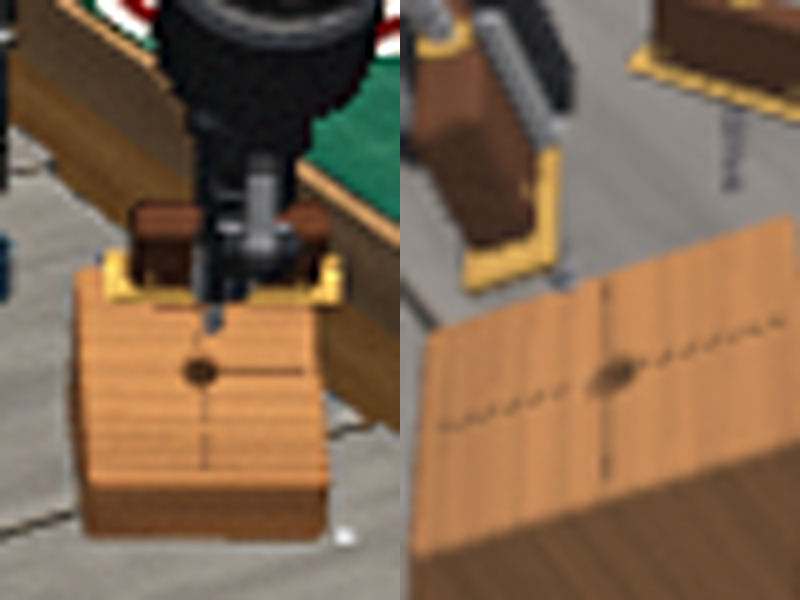

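Scene crop: mouth (201,371), tip (212,325). Side crop: mouth (613,375), tip (565,285). Alignment looks close. However, joint 6 is heading for its lower limit of 0.23 before full depth here, so I'll fit a kinematic model to see how to swing the elbow.

```bash
cat > kin.py <<'E'
import numpy as np, itertools
from scipy.optimize import least_squares
from scipy.spatial.transform import Rotation as Ro
D=[([-0.09898,0.39905,0.04503,1.53755,-0.01871,1.20688,-0.05071],(.64965,0,.3031),[[0,1,-.0015],[1,0,0],[0,-.0015,-1]]),
([0.0856,0.1331,-0.0439,2.2112,-0.4638,0.4529,0.8787],(.508,-.0119,.2006),[[-.437,.816,.378],[.9,.395,.185],[.002,.421,-.907]]),
([0.0906,0.1978,-0.0649,2.2098,-0.5082,0.3877,0.9217],(.5206,-.007,.1742),[[-.438,.815,.38],[.899,.396,.185],[0,.423,-.906]]),
([0.1131,0.3102,-0.1186,2.2032,-0.5855,0.2791,0.9963],(.5391,.0023,.1277),[[-.437,.815,.381],[.899,.396,.185],[0,.424,-.906]]),
([-0.0472,0.1398,0.2681,2.1388,0.1883,0.4566,-0.4406],(.5176,-.1818,.2267),[[.479,.796,.37],[.878,-.434,-.201],[.001,.421,-.907]]),
([-0.0017,0.2716,0.2524,2.1288,0.1427,0.3295,-0.3989],(.5415,-.1955,.1735),[[.48,.794,.373],[.877,-.435,-.202],[.002,.424,-.906]])]
def fk(q,s,L):
    d1,L1,L2,L3,ae,af,aw=L
    R=Ro.from_euler('z',s[0]*q[0]);p=np.array([0,0,d1]);Y=lambda a:Ro.from_euler('y',a);Z=lambda a:Ro.from_euler('z',a)
    R=R*Y(q[1])*Z(s[1]*q[2]);p=p+R.apply([ae,0,L1])
    R=R*Y(q[3])*Z(s[2]*q[4]);p=p+R.apply([af,0,L2])
    R=R*Y(q[5])*Z(s[3]*q[6]);p=p+R.apply([0,0,L3])+(R*Z(-s[3]*q[6])).apply([aw,0,0])
    return p,R
E
python3 - <<'E'
from kin import *
best=None
for s in itertools.product((1,-1),repeat=4):
    def f(L):
        return np.concatenate([fk(q,s,L)[0]-p for q,p,_ in D])
    r=least_squares(f,[.3,.4,.4,.2,0,0,0],x_scale=.1)
    # orientation: z axis match and constant roll offset
    e=[fk(q,s,r.x)[1].inv()*Ro.from_matrix(R) for q,p,R in D]
    e0=e[0];a=max((e0.inv()*x).magnitude() for x in e)
    t=(abs(r.fun).max(),a,s,np.round(r.x,4),np.round(e0.as_matrix(),2).tolist())
    if best is None or t[1]<best[1]:best=t
    if a<.3:print(t)
print(best)
E
```

```text
(np.float64(0.044854638294118565), 0.0003906535049679795, (-1, -1, -1, -1), array([ 0.3859,  0.3877,  0.5061,  0.2753, -0.0603,  0.0062, -0.0788]), [[-0.0, -1.0, 0.0], [1.0, -0.0, 0.0], [-0.0, 0.0, 1.0]])
(np.float64(0.044854638294118565), 0.0003906535049679795, (-1, -1, -1, -1), array([ 0.3859,  0.3877,  0.5061,  0.2753, -0.0603,  0.0062, -0.0788]), [[-0.0, -1.0, 0.0], [1.0, -0.0, 0.0], [-0.0, 0.0, 1.0]])
```

```bash
cat >> kin.py <<'E'
def chain(q,o):
    o=np.reshape(o,(4,3));Y=lambda a:Ro.from_euler('y',a);Z=lambda a:Ro.from_euler('z',-a)
    R=Z(q[0]);p=R.apply(o[0]);R=R*Y(q[1])*Z(q[2]);p=p+R.apply(o[1])
    R=R*Y(q[3])*Z(q[4]);p=p+R.apply(o[2]);R=R*Y(q[5])
    p=p+R.apply([o[3][0],o[3][1],0]);R=R*Z(q[6])
    return p+R.apply([0,0,o[3][2]]),R
o0=np.array([0,0,.36,0,0,.4,0,0,.4,0,0,.2])
def fit():
    f=lambda o:np.concatenate([np.concatenate([chain(q,o)[0]-p for q,p,_ in D])/.001,(o-o0)/.1])
    return least_squares(f,o0,x_scale=.1)
E
python3 - <<'E'
from kin import *
np.set_printoptions(precision=4,suppress=True)
r=fit();o=r.x;print(o.reshape(4,3),abs(r.fun[:18]).max())
T=Ro.from_matrix([[0,-1,0],[1,0,0],[0,0,1]])
from h import goal
def ik(p,R,q,null=None):
    # damped-free min-norm steps; null: pull toward q3 value
    for it in range(200):
        pc,Rc=chain(q,o);Rc=Rc*T
        e=np.r_[p-pc,(Ro.from_matrix(R)*Rc.inv()).as_rotvec()]
        J=np.zeros((6,7))
        for i in range(7):
            d=np.array(q,float);d[i]+=1e-5;a,b=chain(d,o);J[:,i]=np.r_[a-pc,(b*T*Rc.inv()).as_rotvec()]/1e-5
        P=np.linalg.pinv(J);dq=P@e
        if null is not None:
            v=np.zeros(7);v[2]=null-q[2];dq=dq+.3*(np.eye(7)-P@J)@v
        q=q+np.clip(dq,-.1,.1)
    return q,np.linalg.norm(e)
q=np.array(D[-1][0])
print('minnorm',ik(*goal('R',.082),q))
for n in(-1.3,-.9,-.6,-.3,0,.25,.5,.8,1.1,1.3):
    print(n,ik(*goal('R',.082),q,n))
E
```

```text
[[ 0.0006 -0.012   0.2563]
 [ 0.0009 -0.0303  0.5218]
 [ 0.     -0.0003  0.4765]
 [ 0.0005 -0.0003  0.2639]] 0.09735522110732031
minnorm (array([ 0.038 ,  0.3968,  0.2286,  2.1088,  0.114 ,  0.2249, -0.3759]), np.float64(1.766354016019247e-16))
-1.3 (array([ 1.2134,  0.7881, -1.3   ,  2.0814,  1.4196,  0.881 , -1.3649]), np.float64(5.211257152363923e-15))
-0.9 (array([ 0.9645,  0.5324, -0.9   ,  2.0863,  1.1911,  0.5659, -1.2763]), np.float64(4.032327312544114e-16))
-0.6 (array([ 0.7316,  0.4413, -0.6   ,  2.0916,  1.0092,  0.4248, -1.157 ]), np.float64(4.801393697075384e-16))
-0.3 (array([ 0.4832,  0.3972, -0.3   ,  2.0978,  0.7842,  0.3256, -0.9787]), np.float64(5.140404540208181e-16))
0 (array([ 0.2298,  0.3858,  0.    ,  2.1042,  0.4644,  0.2554, -0.698 ]), np.float64(6.969203581710094e-14))
0.25 (array([ 0.0203,  0.3988,  0.25  ,  2.1092,  0.0759,  0.2234, -0.3406]), np.float64(4.4537859035469436e-13))
0.5 (array([-0.1829,  0.4358,  0.4997,  2.1137, -0.4087,  0.2318,  0.1109]), np.float64(8.544821692105877e-11))
0.8 (array([-0.4104,  0.5272,  0.8   ,  2.1184, -0.9401,  0.3212,  0.5914]), np.float64(6.448129451939847e-12))
1.1 (array([-0.5989,  0.7075,  1.1   ,  2.1217, -1.3075,  0.5251,  0.8789]), np.float64(3.0109325089465484e-13))
1.3 (array([-0.6825,  0.9079,  1.3   ,  2.123 , -1.4886,  0.7486,  0.974 ]), np.float64(1.6968680462752912e-12))
```

```bash
cat >> kin.py <<'E'
T=Ro.from_matrix([[0,-1,0],[1,0,0],[0,0,1]])
def step(p,R,q,o,W=None,n=3):
    for it in range(n):
        pc,Rc=chain(q,o);Rc=Rc*T
        e=np.r_[p-pc,(Ro.from_matrix(R)*Rc.inv()).as_rotvec()]
        J=np.zeros((6,7))
        for i in range(7):
            d=np.array(q,float);d[i]+=1e-5;a,b=chain(d,o);J[:,i]=np.r_[a-pc,(b*T*Rc.inv()).as_rotvec()]/1e-5
        q=q+np.linalg.pinv(J)@e
    return q
def path(p,R,q,o,n=20):
    p0,R0=chain(q,o);R0=R0*T;rv=(R0.inv()*Ro.from_matrix(R)).as_rotvec()
    for k in range(1,n+1):q=step(p0+(p-p0)*k/n,(R0*Ro.from_rotvec(rv*k/n)).as_matrix(),q,o)
    return q
E
python3 - <<'E'
from kin import *
from h import goal
np.set_printoptions(precision=3,suppress=True)
o=fit().x
q=path(*goal('L',.19),np.array(D[3][0]),o);print('sim R200',path(*goal('R',.2),q,o),'real',D[4][0])
q0=np.array(D[5][0]);q2=path(*goal('R',.2),q0,o);print(q2)
Rz=lambda a:Ro.from_euler('z',a,degrees=True).as_matrix()
p,R=goal('R',.2);pf,Rf=goal('R',.082)
for a in(-120,-90,-60,-45,45,60,90,180):
    q=path(p,R@Rz(a),q2,o); print('roll',a,q,'final',path(pf,Rf@Rz(a),q,o))
up=np.array([.55,-.2,.28])
for yaw in(-60,-28.7,0,30,60):
    Rd=Ro.from_euler('z',yaw,degrees=True).as_matrix()@np.array([[0,1,0],[1,0,0],[0,0,-1.]])
    for pos in([.55,-.2,.28],[.6,-.25,.3],[.55,0,.28],[.45,-.2,.3]):
        q=path(np.array(pos),Rd,q2,o);q=path(p,R,q,o);print('down',yaw,pos,path(pf,Rf,q,o))
E
```

```text
sim R200 [-0.078  0.139  0.302  2.138  0.18   0.458 -0.434] real [-0.0472, 0.1398, 0.2681, 2.1388, 0.1883, 0.4566, -0.4406]
[-0.052  0.138  0.274  2.137  0.19   0.459 -0.443]
roll -120 [ 0.23   0.136 -0.033  2.131  0.29   0.473  1.56 ] final [0.188 0.387 0.049 2.105 0.397 0.247 1.457]
roll -90 [0.162 0.136 0.041 2.132 0.267 0.469 1.057] final [0.149 0.388 0.095 2.106 0.331 0.24  0.994]
roll -60 [0.092 0.136 0.116 2.134 0.243 0.466 0.556] final [0.112 0.39  0.14  2.107 0.263 0.234 0.533]
roll -45 [0.057 0.136 0.154 2.135 0.23  0.464 0.305] final [0.094 0.392 0.161 2.107 0.228 0.231 0.304]
roll 45 [-0.169  0.143  0.401  2.14   0.144  0.454 -1.185] final [-0.012  0.403  0.289  2.11   0.005  0.222 -1.06 ]
roll 60 [-0.21   0.145  0.447  2.141  0.126  0.452 -1.43 ] final [-0.029  0.405  0.31   2.11  -0.035  0.221 -1.284]
roll 90 [-0.295  0.152  0.542  2.142  0.086  0.449 -1.916] final [-0.065  0.411  0.354  2.111 -0.119  0.221 -1.729]
roll 180 [-0.59   0.199  0.884  2.147 -0.114  0.444 -3.299] final [-0.187  0.437  0.505  2.114 -0.419  0.233 -3.021]
down -60 [0.55, -0.2, 0.28] [ 0.04   0.3
[... 806 characters left out ...]
25 -0.383]
down 0 [0.45, -0.2, 0.3] [ 0.044  0.396  0.222  2.109  0.126  0.225 -0.387]
down 30 [0.55, -0.2, 0.28] [ 0.041  0.396  0.225  2.109  0.121  0.225 -0.382]
down 30 [0.6, -0.25, 0.3] [ 0.04   0.397  0.226  2.109  0.118  0.225 -0.38 ]
down 30 [0.55, 0, 0.28] [ 0.042  0.396  0.224  2.109  0.123  0.225 -0.384]
down 30 [0.45, -0.2, 0.3] [ 0.045  0.396  0.22   2.109  0.129  0.226 -0.39 ]
down 60 [0.55, -0.2, 0.28] [ 0.042  0.396  0.224  2.109  0.122  0.225 -0.383]
down 60 [0.6, -0.25, 0.3] [ 0.04   0.397  0.226  2.109  0.118  0.225 -0.38 ]
down 60 [0.55, 0, 0.28] [ 0.043  0.396  0.223  2.109  0.125  0.225 -0.386]
down 60 [0.45, -0.2, 0.3] [ 0.047  0.396  0.218  2.109  0.132  0.226 -0.393]
```

Run:
```python
from kin import *
from h import goal
np.set_printoptions(precision=3,suppress=True)
o=fit().x
q0=np.array(D[5][0]);q2=path(*goal('R',.2),q0,o)
Rz=lambda a:Ro.from_euler('z',a,degrees=True).as_matrix()
pf,Rf=goal('R',.082)
for h in(.2,.17):
  p,R=goal('R',h);q=path(p,R,q0,o)
  for a in(-45,-90,-135,-180):
    q=path(p,R@Rz(a),q,o);print(h,a,q,'final',path(pf,Rf@Rz(a),q,o))
  q=path(pf,Rf@Rz(-180),q,o);q=path(p,R@Rz(-180),q,o)
  for a in(-90,0):q=path(p,R@Rz(a),q,o)
  print('back',q)
```

```text
0.2 -45 [0.057 0.136 0.154 2.135 0.23  0.464 0.305] final [0.094 0.392 0.161 2.107 0.228 0.231 0.304]
0.2 -90 [0.161 0.136 0.041 2.132 0.267 0.469 1.057] final [0.149 0.388 0.096 2.106 0.331 0.24  0.995]
0.2 -135 [ 0.263  0.137 -0.068  2.13   0.301  0.475  1.812] final [0.208 0.386 0.026 2.105 0.429 0.251 1.69 ]
0.2 -180 [ 0.362  0.139 -0.176  2.127  0.335  0.481  2.567] final [ 0.27   0.386 -0.048  2.103  0.525  0.265  2.389]
back [-0.045  0.138  0.266  2.137  0.193  0.459 -0.446]
0.17 -45 [0.118 0.198 0.1   2.133 0.259 0.404 0.279] final [0.123 0.39  0.127 2.107 0.283 0.235 0.253]
0.17 -90 [ 0.259  0.198 -0.057  2.129  0.339  0.416  0.992] final [0.21  0.386 0.024 2.105 0.433 0.251 0.901]
0.17 -135 [ 0.395  0.202 -0.208  2.126  0.411  0.429  1.713] final [ 0.303  0.386 -0.087  2.102  0.571  0.273  1.563]
0.17 -180 [ 0.527  0.211 -0.356  2.123  0.482  0.445  2.437] final [ 0.404  0.39  -0.206  2.1    0.698  0.301  2.237]
back [-0.026  0.203  0.261  2.136  0.172  0.394 -0.426]
```

```bash
python3 -m creep '[[0,0,-0.05,0,0,0,-1],[0,0,-0.107,0,0,-0.02,-1],[0,0,-0.107,0,0,-0.04,-1],[0,0,-0.107,0,0,-0.06,-1],[0,0,-0.107,0,0,-0.08,-1],[0,0,-0.107,0,0,-0.1,-1],[0,0,-0.107,0,0,-0.12,-1],[0,0,-0.107,0,0,-0.14,-1],[0,0,-0.107,0,0,-0.16,-1],[0,0,-0.107,0,0,-0.16,-1]]' && python3 -m creep '[[0,0,0,0,0,-0.01,-1],[0,0,0,0,0,-0.03,-1],[0,0,0,0,0,-0.05,-1],[0,0,0,0,0,-0.07,-1],[0,0,0,0,0,-0.09,-1],[0,0,0,0,0,-0.11,-1],[0,0,0,0,0,-0.13,-1],[0,0,0,0,0,-0.15,-1],[0,0,0,0,0,-0.17,-1],[0,0,0,0,0,-0.17,-1]]'
python3 - <<'E'
from h import *
np.set_printoptions(precision=4,suppress=True)
print(arm.get_obs()['qpos'])
p,R=goal('R',.17);rows(p,R@np.diag([-1,-1,1]))
E
```

```text
time_s: 13.3
position: [0.5295, -0.1891, 0.203]
ee_rot: [[-0.413, 0.831, 0.373], [0.838, 0.507, -0.202], [-0.357, 0.229, -0.905]]
wrist_force: [-0.4, 0.1, -1.9]
width: 0.0172
time_s: 14.3
position: [0.5295, -0.1891, 0.2027]
ee_rot: [[-0.927, 0.041, 0.373], [-0.038, 0.979, -0.202], [-0.373, -0.202, -0.906]]
wrist_force: [0.3, -0.1, -0.8]
width: 0.0173
[ 0.3521  0.1987 -0.1575  2.1251  0.3804  0.425   1.4575]
row [0.0031 0.0034 0.004 ] [-0.0001  0.0004 -0.1705]
```

```bash
python3 -m creep '[[0.001,0.001,0.001,0,0,-0.01,-1],[0.002,0.002,0.002,0,0,-0.03,-1],[0.003,0.003,0.003,0,0,-0.05,-1],[0.003,0.003,0.003,0,0,-0.07,-1],[0.003,0.003,0.003,0,0,-0.09,-1],[0.003,0.003,0.003,0,0,-0.11,-1],[0.003,0.003,0.003,0,0,-0.13,-1],[0.003,0.003,0.003,0,0,-0.15,-1],[0.003,0.003,0.003,0,0,-0.17,-1],[0.003,0.003,0.003,0,0,-0.17,-1]]' && python3 -m creep '[[0,0,0.04,0,0,0,-1],[0,0,0.08,0,0,0,-1],[0,0,0.12,0,0,0,-1],[0,0,0.14,0,0,0,-1],[0,0,0.14,0,0,0,-1],[0,0,0.14,0,0,0,-1]]'
python3 - <<'E'
from h import *
np.set_printoptions(precision=4,suppress=True)
o=arm.get_obs();z=o['ee_rot'][:,2];print(o['qpos'])
p,R=goal('R',.128);rows(p,R@np.diag([-1,-1,1]))
im=[]
for n in('scene','side'):
    d=grab(n,n+'R2');
    for nm,P in(('mouth',ST['R'][0]),('tip.110',o['position']+z*.110),('tip.118',o['position']+z*.118)):
        p=proj(d,P);
        if nm=='mouth':u,v=int(p[0])-22,int(p[1])-38
        print(n,nm,p,(p-(u,v)+.5)*10)
    print(u,v);im.append(cv2.resize(d['image'][v:v+60,u:u+40],(400,600),interpolation=cv2.INTER_CUBIC))
cv2.imwrite('pics/Rc2.png',np.hstack(im))
E
```

```text
time_s: 15.3
position: [0.5289, -0.1885, 0.2012]
ee_rot: [[-0.484, -0.792, 0.372], [-0.875, 0.439, -0.202], [-0.003, -0.424, -0.906]]
wrist_force: [0.3, -0.3, -1.4]
width: 0.0175
time_s: 15.9
position: [0.5447, -0.1968, 0.1632]
ee_rot: [[-0.481, -0.794, 0.372], [-0.877, 0.437, -0.202], [-0.002, -0.424, -0.906]]
wrist_force: [-0.6, 0.3, -1.5]
width: 0.0178
[ 0.4776  0.2961 -0.2965  2.1164  0.5901  0.3745  2.3375]
row [0.0005 0.0001 0.0007] [-0.0002  0.0002 -0.0003]
scene mouth [321.2247 179.4112] [227.2472 389.1117]
scene tip.110 [321.7468 175.9834] [232.4677 354.8345]
scene tip.118 [321.4621 177.4785] [229.6213 369.7847]
299 141
side mouth [315.6881 264.9104] [231.8809 394.1041]
side tip.110 [311.9823 257.2704] [194.8233 317.704 ]
side tip.118 [313.655  260.5831] [211.5497 350.8308]
293 226
```

View pics/Rc2.png

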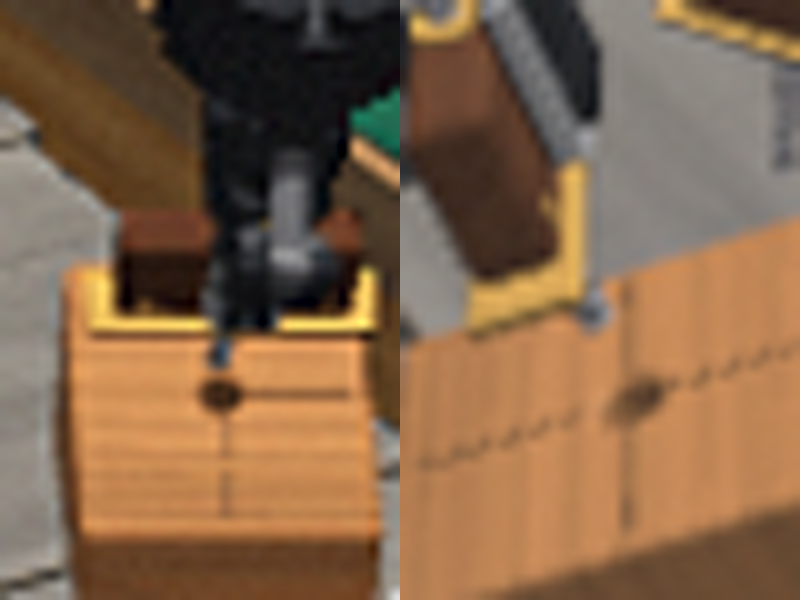

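Scene crop: mouth (221,396), tip (220,360). Side crop: mouth (636,398), tip (595,312). Comparing the views before and after the flip, the gauge sits about 1.5 mm off along tool x in the grip, so I'll correct by +1.5 mm and go in.

```bash
python3 -m creep '[[0.0055,0,0,0,0,0,-1],[0.0055,0,0,0,0,0,-1],[0.0055,0,0.02,0,0,0,-1],[0.0055,0,0.04,0,0,0,-1],[0.0055,0,0.06,0,0,0,-1],[0.0055,0,0.08,0,0,0,-1],[0.0055,0,0.1,0,0,0,-1],[0.0055,0,0.1,0,0,0,-1]]'
python3 - <<'E'
from h import *
np.set_printoptions(precision=4,suppress=True)
o=arm.get_obs();print(o['qpos'],'F tool',o['ee_rot'].T@o['wrist_force'],o['ee_rot'].T@o['torque'])
p,R=goal('R',.0822);rows(p,R@np.diag([-1,-1,1]))
E
```

```text
time_s: 16.8
position: [0.5548, -0.2043, 0.1346]
ee_rot: [[-0.48, -0.795, 0.371], [-0.877, 0.436, -0.202], [-0.001, -0.422, -0.907]]
wrist_force: [-0.5, 0.2, -1.4]
width: 0.0173
[ 0.4373  0.3594 -0.2424  2.1077  0.6629  0.3243  2.2742] F tool [0.073  1.0895 1.028 ] [-0.5321  0.0025  0.0253]
row [-0.0055 -0.0025  0.0493] [ 0.0001  0.0002 -0.    ]
```

```bash
python3 -m creep '[[0,-0.0015,0.01,0,0,0,-1],[0,-0.0015,0.02,0,0,0,-1],[0,-0.0015,0.03,0,0,0,-1],[0,-0.0015,0.038,0,0,0,-1],[0,-0.0015,0.043,0,0,0,-1],[0,-0.0015,0.043,0,0,0,-1],[0,-0.0015,0.043,0,0,0,-1]]'
python3 - <<'E'
from h import *
np.set_printoptions(precision=4,suppress=True)
o=arm.get_obs();print(o['qpos'],'F tool',o['ee_rot'].T@o['wrist_force'],o['ee_rot'].T@o['torque'])
p,R=goal('R',.0822);rows(p,R@np.diag([-1,-1,1]))
E
```

```text
time_s: 17.5
position: [0.5601, -0.2072, 0.1243]
ee_rot: [[-0.48, -0.794, 0.372], [-0.877, 0.435, -0.202], [-0.002, -0.423, -0.906]]
wrist_force: [0.3, -0.5, -1.5]
width: 0.0176
[ 0.4202  0.3842 -0.2202  2.1013  0.6928  0.3046  2.2458] F tool [0.3326 0.1621 1.5658] [-0.6164 -0.027   0.0164]
row [-0.0053  0.0013  0.0096] [-0.0001  0.0002 -0.0001]
```

```bash
python3 -m creep '[[0,0,0.003,0,0,0,-1],[0,0,0.006,0,0,0,-1],[0,0,0.008,0,0,0,-1],[0,0,0.008,0,0,0,-1],[0,0,0.008,0,0,0,-1]]'
python3 - <<'E'
from h import *
np.set_printoptions(precision=4,suppress=True)
o=arm.get_obs();print(o['qpos'],'F tool',o['ee_rot'].T@o['wrist_force'],o['ee_rot'].T@o['torque'])
p,R=goal('R',.0822);rows(p,R@np.diag([-1,-1,1]))
E
```

```text
time_s: 18.0
position: [0.561, -0.2077, 0.1221]
ee_rot: [[-0.48, -0.794, 0.372], [-0.877, 0.435, -0.202], [-0.002, -0.423, -0.906]]
wrist_force: [-0.1, 0.8, -1.4]
width: 0.0177
[ 0.4168  0.3891 -0.2159  2.1002  0.6987  0.3009  2.2401] F tool [-0.6673  1.0145  1.1264] [-0.5915  0.0254  0.0581]
row [-0.0052  0.0013  0.0016] [-0.0001  0.0002 -0.0001]
```

```bash
python3 -m creep '[[0,0,0.002,0,0,0,-1],[0,0,0.004,0,0,0,-1],[0,0,0.006,0,0,0,-1],[0,0,0.006,0,0,0,-1],[0,0,0.006,0,0,0,-1]]'
python3 - <<'E'
from h import *
np.set_printoptions(precision=4,suppress=True)
o=arm.get_obs();print(o['qpos'],'F tool',o['ee_rot'].T@o['wrist_force'],o['ee_rot'].T@o['torque'])
p,R=goal('R',.0822);rows(p,R@np.diag([-1,-1,1]))
E
```

```text
time_s: 18.5
position: [0.5613, -0.2078, 0.1215]
ee_rot: [[-0.48, -0.794, 0.372], [-0.877, 0.435, -0.203], [-0.001, -0.424, -0.906]]
wrist_force: [-7.8, 3.2, 10.9]
width: 0.0171
[ 0.4143  0.3905 -0.2133  2.1     0.7028  0.2997  2.2356] F tool [  0.9568   2.9128 -13.4219] [-1.1807  0.0838 -0.0182]
row [-0.0052  0.0015 -0.0007] [-0.0002  0.0001 -0.0001]
```

```bash
python3 -m creep '[[0,0,0.0015,0,0,0,-1],[0,0,0.003,0,0,0,-1],[0,0,0.003,0,0,0,-1],[0,0,0.003,0,0,0,-1]]'
python3 - <<'E'
from h import *
np.set_printoptions(precision=4,suppress=True)
o=arm.get_obs();print('F tool',o['ee_rot'].T@o['wrist_force'],o['ee_rot'].T@o['torque'])
p,R=goal('R',.0822);rows(p,R@np.diag([-1,-1,1]))
for n in('scene','side'):grab(n,n+'R3')
E
python3 -m creep '[[0,0,-0.01,0,0,0,-1],[0,0,-0.03,0,0,0,-1],[0,0,-0.07,0,0,0,-1],[0,0,-0.12,0,0,0,-1],[0,0,-0.18,0,0,0,-1],[0,0,-0.24,0,0,0,-1],[0,0,-0.29,0,0,0,-1],[0,0,-0.3,0,0,0,-1],[0,0,-0.3,0,0,0,-1]]'
```

```text
time_s: 18.9
position: [0.5613, -0.2078, 0.1214]
ee_rot: [[-0.48, -0.794, 0.372], [-0.877, 0.435, -0.204], [-0.0, -0.424, -0.906]]
wrist_force: [-13.5, 5.9, 20.8]
width: 0.0176
F tool [  1.276    4.4909 -25.1147] [-1.7051  0.0481 -0.0325]
row [-0.005   0.0014 -0.0008] [-0.0003  0.     -0.0001]
time_s: 19.9
position: [0.5285, -0.1902, 0.2019]
ee_rot: [[-0.48, -0.794, 0.373], [-0.877, 0.436, -0.203], [-0.002, -0.425, -0.905]]
wrist_force: [1.2, 0.0, -0.9]
width: 0.0175
```

Seated on the right: 25 N with stiff contact and the sole within 0.5 mm of the face. It has been withdrawn, so now I'll roll back.

```bash
python3 -m creep '[[0,0,-0.02,0,0,0.01,-1],[0,0,-0.05,0,0,0.03,-1],[0,0,-0.05,0,0,0.05,-1],[0,0,-0.05,0,0,0.07,-1],[0,0,-0.05,0,0,0.09,-1],[0,0,-0.05,0,0,0.11,-1],[0,0,-0.05,0,0,0.13,-1],[0,0,-0.05,0,0,0.15,-1],[0,0,-0.05,0,0,0.17,-1],[0,0,-0.05,0,0,0.19,-1]]' && python3 -m creep '[[0,0,0,0,0,0.02,-1],[0,0,0,0,0,0.04,-1],[0,0,0,0,0,0.06,-1],[0,0,0,0,0,0.08,-1],[0,0,0,0,0,0.1,-1],[0,0,0,0,0,0.12,-1],[0,0,0,0,0,0.14,-1],[0,0,0,0,0,0.16,-1],[0,0,0,0,0,0.18,-1],[0,0,0,0,0,0.18,-1]]'
python3 - <<'E'
from h import *
np.set_printoptions(precision=4,suppress=True)
print(arm.get_obs()['qpos'])
R=Ro.from_euler('z',-4.6,degrees=True).as_matrix()@np.array([[0,1,0],[1,0,0],[0,0,-1.]]);print(R)
rows(np.array([.51,0,.27]),R)
E
```

```text
time_s: 20.9
position: [0.5226, -0.187, 0.2136]
ee_rot: [[-0.915, 0.158, 0.37], [0.087, 0.976, -0.202], [-0.393, -0.152, -0.907]]
wrist_force: [0.4, 1.2, -1.1]
width: 0.0173
time_s: 21.9
position: [0.5227, -0.1869, 0.2138]
ee_rot: [[-0.251, 0.894, 0.37], [0.918, 0.342, -0.202], [-0.307, 0.289, -0.907]]
wrist_force: [-0.9, 0.5, -1.4]
width: 0.0174
[ 0.2106  0.1677 -0.0025  2.1322  0.2898  0.4387  0.2869]
[[ 0.0802  0.9968  0.    ]
 [ 0.9968 -0.0802  0.    ]
 [ 0.      0.     -1.    ]]
row [ 0.5249  0.2294 -0.3114] [0.0569 0.0404 0.0621]
```

```bash
python3 -m creep '[[0.03,0.013,-0.05,0.003,0.002,0.004,-1],[0.1,0.045,-0.1,0.011,0.008,0.012,-1],[0.19,0.083,-0.14,0.02,0.014,0.022,-1],[0.28,0.122,-0.19,0.03,0.021,0.033,-1],[0.37,0.162,-0.23,0.04,0.028,0.044,-1],[0.45,0.2,-0.28,0.049,0.035,0.053,-1],[0.51,0.223,-0.3,0.055,0.039,0.06,-1],[0.525,0.229,-0.311,0.057,0.0404,0.062,-1],[0.525,0.229,-0.311,0.057,0.0404,0.062,-1],[0.525,0.229,-0.311,0.057,0.0404,0.062,-1]]'
python3 - <<'E'
from h import *
np.set_printoptions(precision=4,suppress=True)
print(arm.get_obs()['qpos'])
R=Ro.from_euler('z',-4.6,degrees=True).as_matrix()@np.array([[0,1,0],[1,0,0],[0,0,-1.]])
rows(np.array([.468,.167,.27]),R)
E
```

```text
time_s: 22.9
position: [0.5098, -0.0016, 0.2703]
ee_rot: [[0.08, 0.997, 0.001], [0.997, -0.08, -0.001], [-0.001, 0.001, -1.0]]
wrist_force: [-0.5, 0.0, -1.3]
width: 0.0178
[ 0.0149  0.1807 -0.109   1.9057  0.0241  1.0559 -0.1841]
row [ 0.5489 -0.1837  0.    ] [0.0001 0.0002 0.0001]
```

```bash
python3 -m creep '[[0.05,-0.02,0,0,0,0,-1],[0.17,-0.06,0,0,0,0,-1],[0.3,-0.1,0,0,0,0,-1],[0.42,-0.14,0,0,0,0,-1],[0.51,-0.17,0,0,0,0,-1],[0.549,-0.184,0,0,0,0,-1],[0.549,-0.184,0,0,0,0,-1],[0.549,-0.184,0,0,0,0,-1],[0.549,-0.184,0,0,0,0,-1]]'
python3 - <<'E'
from h import *
np.set_printoptions(precision=4,suppress=True)
R=Ro.from_euler('z',-4.6,degrees=True).as_matrix()@np.array([[0,1,0],[1,0,0],[0,0,-1.]])
rows(np.array([.468,.167,.2]),R);rows(np.array([.468,.167,.152]),R)
E
```

```text
time_s: 23.8
position: [0.469, 0.166, 0.2706]
ee_rot: [[0.083, 0.997, 0.001], [0.997, -0.083, -0.001], [-0.001, 0.001, -1.0]]
wrist_force: [-0.5, -0.2, -2.0]
width: 0.0178
row [ 0.0032 -0.0038  0.2354] [ 0.0002  0.0002 -0.0005]
row [ 0.0034 -0.0041  0.3954] [ 0.0002  0.0002 -0.0005]
```

```bash
python3 -m creep '[[0.003,-0.0035,0.05,0,0,0,-1],[0.003,-0.0035,0.14,0,0,0,-1],[0.003,-0.0035,0.22,0,0,0,-1],[0.003,-0.0035,0.29,0,0,0,-1],[0.003,-0.0035,0.33,0,0,0,-1],[0.003,-0.0035,0.35,0,0,0,-1],[0.003,-0.0035,0.36,0,0,0,-1],[0.003,-0.0035,0.36,0,0,0,-1],[0.003,-0.0035,0.36,0,0,0,-1]]'
python3 - <<'E'
from h import *
np.set_printoptions(precision=4,suppress=True)
o=arm.get_obs();print(o['wrist_force'])
R=Ro.from_euler('z',-4.6,degrees=True).as_matrix()@np.array([[0,1,0],[1,0,0],[0,0,-1.]])
rows(np.array([.468,.167,.152]),R)
E
```

```text
time_s: 24.7
position: [0.4681, 0.1696, 0.1636]
ee_rot: [[0.08, 0.997, 0.003], [0.997, -0.08, 0.001], [0.001, 0.003, -1.0]]
wrist_force: [0.0, -0.5, -0.8]
width: 0.0176
[ 0.0009 -0.4641 -0.7992]
row [-0.0087  0.0004  0.0387] [ 0.0004 -0.0001  0.    ]
```

```bash
python3 -m creep '[[-0.006,0,0.01,0,0,0,-1],[-0.006,0,0.02,0,0,0,-1],[-0.006,0,0.02,0,0,0,-1],[-0.006,0,0.02,0,0,0,-1]]'
python3 - <<'E'
from h import *
np.set_printoptions(precision=4,suppress=True)
for i in range(2):
    o=arm.get_obs();print(o['position'],o['wrist_force'])
R=Ro.from_euler('z',-4.6,degrees=True).as_matrix()@np.array([[0,1,0],[1,0,0],[0,0,-1.]])
rows(np.array([.468,.167,.152]),R)
d=grab('wrist','wP')
E
```

```text
time_s: 25.1
position: [0.4673, 0.1676, 0.1568]
ee_rot: [[0.08, 0.997, 0.001], [0.997, -0.08, -0.0], [0.0, 0.001, -1.0]]
wrist_force: [-0.2, 0.3, -0.8]
width: 0.0174
[0.4673 0.1676 0.1568] [-0.2449  0.2926 -0.8334]
[0.4673 0.1676 0.1568] [-0.2449  0.2926 -0.8334]
row [-0.0018  0.0026  0.0158] [ 0.0002 -0.      0.0001]
```

Position is good and the sole is now about 5 mm above the seat, between the lips. Lower to contact.

```bash
python3 -m creep '[[-0.001,0.002,0.004,0,0,0,-1],[-0.001,0.002,0.008,0,0,0,-1],[-0.001,0.002,0.012,0,0,0,-1],[-0.001,0.002,0.015,0,0,0,-1],[-0.001,0.002,0.017,0,0,0,-1],[-0.001,0.002,0.017,0,0,0,-1],[-0.001,0.002,0.017,0,0,0,-1]]'
```

```text
time_s: 25.85
position: [0.4679, 0.1673, 0.1519]
ee_rot: [[0.08, 0.997, 0.001], [0.997, -0.08, -0.0], [-0.0, 0.001, -1.0]]
wrist_force: [-1.3, -0.1, 2.4]
width: 0.0173
```

```bash
python3 -m creep '[[0,0,0,0,0,0,-0.5],[0,0,0,0,0,0,0],[0,0,0,0,0,0,0.5],[0,0,0,0,0,0,1],[0,0,0,0,0,0,1],[0,0,0,0,0,0,1],[0,0,0,0,0,0,1]]' && python3 -m creep '[[0,0,-0.02,0,0,0,1],[0,0,-0.07,0,0,0,1],[0,0,-0.15,0,0,0,1],[0,0,-0.24,0,0,0,1],[0,0,-0.32,0,0,0,1],[0,0,-0.347,0,0,0,1],[0,0,-0.347,0,0,0,1],[0,0,-0.347,0,0,0,1]]'
python3 - <<'E'
from h import *
np.set_printoptions(precision=4,suppress=True)
w=grab('wrist','wE');s=grab('scene','sE');t=grab('side','tE')
a=cv2.resize(w['image'][119:269,171:371],(400,300),interpolation=cv2.INTER_CUBIC)
b=cv2.resize(s['image'][195:270,190:290],(400,300),interpolation=cv2.INTER_CUBIC)
c=cv2.resize(t['image'][155:230,160:260],(400,300),interpolation=cv2.INTER_CUBIC)
s0=load('scene0');e=cv2.resize(s0['image'][195:270,190:290],(400,300),interpolation=cv2.INTER_CUBIC)
cv2.imwrite('pics/E.png',np.vstack([np.hstack([a,b]),np.hstack([c,e])]))
C=cloud(s);g=np.array([.4686,.169])
near=np.linalg.norm(C[...,:2]-g,axis=-1)<.06
P=C[near&(C[...,2]>.105)&(C[...,2]<.116)];print(cv2.minAreaRect(P[:,:2].astype(np.float32)*1000),P.mean(0))
for n,d0 in(('scene',load('scene0')),):
    df=np.abs(d0['image'].astype(int)-s['image']).max(-1)>60;print(df.sum())
E
```

```text
time_s: 26.55
position: [0.4679, 0.1673, 0.1517]
ee_rot: [[0.08, 0.997, 0.001], [0.997, -0.08, 0.0], [0.0, 0.001, -1.0]]
wrist_force: [0.3, -0.7, -0.3]
width: 0.0853
time_s: 27.35
position: [0.4672, 0.167, 0.2549]
ee_rot: [[0.08, 0.997, -0.0], [0.997, -0.08, -0.001], [-0.001, -0.0, -1.0]]
wrist_force: [0.1, 0.5, -0.0]
width: 0.0857
((467.1864013671875, 168.95582580566406), (68.91516876220703, 20.351303100585938), 84.7785873413086) [0.4657 0.1696 0.1084]
10853
```

View pics/E.png

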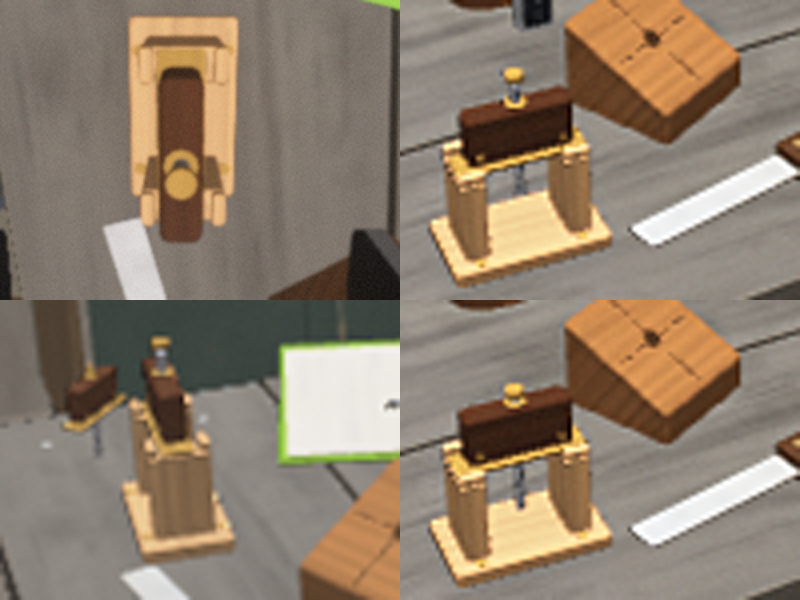

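The gauge sits in the cradle as at the start, at the same pixel positions (compare the two right-hand panels). Its button has risen from (514,395-300) to (513,75) and the rod is shorter. Hand in.

```bash
python3 -c "
from cell import arm
print(arm.finish_job(), arm.get_obs()['time_s'])"
```

```text
the job is handed in; nothing more can be done
the job is handed in; nothing more can be done
```

I ran the largest gauge (the one in the cradle) down the left bore and then the right. I then put it back in its cradle and handed the job in at about 27.5 s of the 58 s. The rod now shows roughly 26 mm, give or take 1–2 mm. That is a camera estimate taken between the two bores, not a direct reading.

- **Left stand:** I pressed square to the face until the axial force rose steeply to about 24 N. The pictures showed the sole flat and the button risen.
- **Right stand:** Joint 6 would have come too close to its limit, so I turned the gauge half round about its own axis first. The force reached about 25 N with the sole within 0.5 mm of the expected face. I confirmed this seating by force and position only; I saved pictures of it but did not look at them.
- **Back in the cradle:** I turned it back the same way round and put it down. Its pose matches the start within about 1.5 mm and 0.7°, and the rod is still pushed in. The cradle, left stand and try square look unmoved; I did not check the other things after the last move.

**Checks that disagreed:**
- **Rod drag:** The roughly 2.5 N drag of the rod never showed in the wrist force on the way down either bore. That the rod moved rests on the pictures, where its tip went about 16 mm further in.
- **Side camera:** It placed things about 6 mm lower in y than the wrist camera. I used the wrist camera and checked alignment in the scene and side pictures before each insertion.
- **Grip offset:** The gauge sat about 1.5 mm off-centre in the grip during the left insertion, inside the 3 mm clearance. I corrected it for the right.

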